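Lock the alloy box with its T-key

ROBOT

A 6-joint arm with a two-finger parallel gripper is mounted at the origin on a cart in front of the work surface, level with it; the furniture and walls round the work are solid. World frame = base frame: x ahead of the robot, y to its left, z up, the work surface at z = 0. Lengths are in m, angles in degrees, forces in N, time in s.
With the tool pointing down it reaches from about 0.35 to 0.875 m from the base axis. Payload 4.2 kg.
Tool frame: the origin (TCP) lies at the very end of the fingers, on their centre line; the grasp point (between the pads) lies 19 mm behind it; z points along the fingers, y is the line along which they close (so a half turn about z gives the same grasp; the last joint's range is limited). The gripper opens to 87 mm and grips with 3 to 60 N. Pads are 19 mm wide; open, the fingers measure 117 mm over their backs; the gripper's body (75 mm by 190 mm) begins 51 mm behind the grasp point.
Start: joints at [-53.308, 22.042, 0.453, 0, -68.411, -14.817], TCP at [0.233, -0.58, 0.223] pointing down, gripper open.
Joint ranges: [-179.83, 179.83], [-69.29, 118.12], [-61.27, 80.66], [-181.25, 117.63], [-171.15, -9.14], [-177.46, 177.46]. Speed limits (degrees/s): [159.86, 159.86, 180, 180, 180, 180].

INTERFACE

Orientations are given as a 3x3 rotation matrix whose columns are the frame's x, y, z axes.
In Python, from station import sense, cams, r gives the robot as it stands. The module is installed in compiled form; this text tells all that it offers.
- The arm moves only by the tool step_arm, never from a script. Its argument "targets" is text: rows parted by semicolons, each of 4 numbers parted by spaces: the shift along the tool's x, y, z in cm, then the turn about the tool's z in degrees. In form: x y z turn; .... A call has 1 to 12 rows; each row shifts and turns the commanded pose from where the row before left it, along the tool's axes as they then stand; what a row does not reach is not made up. A row lasts 1/12 s, in which the tool goes at most 41.7 mm and 7.16 degrees, less where a joint would pass 70% of its speed; a pose out of reach is approached as far as the arm can. A call with a gripper value outside its range is refused whole. "claw" is the finger opening in cm, from 0 to 8.7, set as the call begins (left out, the last holds). The fingers move at their own pace and stop on an object; the grip force is fixed at half the most. Time passes only in rows, so rows that do not move let the fingers close. It gives the time, the measured TCP pose, the force, the opening and the grip force at its end, in the units of the state.
- sense(): the state, without advancing time (a new reading comes with each control period).
- cams.capture(name): name is "scene" or "top" or "wrist"; returns a dict with "frame" (480x640x3 uint8, blue, green, red), "vertical_fov" (degrees; the focal length in pixels is half the picture's height over the tangent of half this angle, whatever the lens; pixels are square), "cx", "cy" (the principal point, pixels), "eye" and "rotation" of the camera in the world; the wrist camera has in their place "tool_from_camera" (4x4, takes a point from camera to tool coordinates, whose origin is the TCP and whose axes are the flange's). Camera axes: x right, y down, z forward; pixel columns grow to the right and rows downward; lengths in m; the calibration is good to about 2 mm. A picture is of the moment at which its call begins: read the wrist's pose just before it. There is no depth.
- r.finish_job(): hands the job in; it is judged then, once.
The state is a dict: "time_s": time; "joints": joint angles; "joint_velocities": joint speeds; "effort": joint torques, N m; "tcp_pos": TCP position; "ee_rot": TCP orientation; "wrist_force": force on the tool from outside, world axes, zero at the start; "moment": the same for the moment, N m; "gripper_width": opening from 0.0 (shut) to 1.0 (fully open); "gripper_force": force on a finger pad.
Only numpy, scipy, OpenCV 4.12 (cv2) and the standard library are available. Lean on these libraries where they do the work, as an engineer would, in place of code of your own. Each camera call takes 0.05 s, during which the arm holds its last target. There are 200 camera calls.

TASK

Lock the casting-alloy box for the night: take the T-key from its sloping rest, stand it upright in the round lock on the box, let go of it there and take it again from above by its bar. Press lightly and turn it gently to and fro until the bit sinks into the hidden slot of the lock, then turn it clockwise (seen from above) to its stop, where the bar lies in line with the two raised ribs on the lid. Leave the key standing upright in the lock, bit still engaged, and do not disturb the other things on the bench.

Things in the scene. Friction and masses are not known exactly. Their poses are not given: they have to be found in the camera images.
- key: Plain steel T-key, 114 mm long, about 150 g; origin at the middle of its tip, z along the shank from tip to bar, y along the bar, x across it. From the tip: flat bit to 12 mm (20 mm wide along y, 5 mm thick along x), round collar to 46 mm (diameter 20 mm, tapered below 15 mm), square shank to 98 mm (12 x 12 mm), cross bar to 114 mm. Works the same after half a turn about z
- key_grip (a point): On the key's axis in its square shank, 66 mm from the tip: where to pinch the key as it lies in its rest. Frame as key
- key_bar (a point): Middle of the key's cross bar (40 mm along y, 10 mm thick along x, 16 mm high), 106 mm from the tip. The bit lies in line with the bar. Frame as key
- key_tip (a point): Middle of the key's tip, the end of the bit. Frame as key
- key_rest: Grey fixed rest, base 130 x 64 x 6 mm, origin under its middle, x away from the robot. The key lies inclined 45 degrees in its x-z plane: tip low, towards the robot (-x); bar high, level. A trough holds the lowest 40 mm; a yoke close round the bar's ends and back bars fingers from the bar. Between, the shank is free for fingers from straight above closing along y. The key lifts straight up
- alloy_box: Fixed grey steel box, 120 x 160 x 55 mm, lid level; origin under its middle, z up, x away from the robot when it stands square, y along the box to the left. The round lock stands on the lid near its -y end, a wire handle near the other
- lock_mouth (a point): Centre of the lock's rim, 70 mm above the bench; frame as the box. Steel collar, outer diameter 46 mm; a funnel 33 mm wide leads in 6 mm to a bore of 22 mm. A black seal 8 mm down hides the inside and does not resist. 34 mm below the rim is the flat face of the turning core. In the bore the free key leans by up to 0.08 rad
- lock_core (a point): Middle of the core's face, 34 mm below the rim; frame as the box, does not turn. A slot 8 mm wide, 10 mm deep crosses it, hidden, anywhere from +0.1 to -1.05 rad of box y (minus: clockwise from above). In it a stiff plunger yields to a push of 4 N, not to the key's weight, and stays down. The core holds its angle by friction (0.12 N m) under a key pressed below 10 N
- lock_mark (a point): Middle of the near one of two raised ribs on the lid, each 11 x 4 x 3 mm, in line with the lock's axis along box x, 30 mm either side of it; frame as the box. A bit pushed home in the slot (key y along it to about 0.1 rad) has sunk 10 mm. Then the key turns the core to its stop at -1.45 rad (slot to box y); with up to 0.15 rad of play the key stops at -1.45 to -1.6 rad
- plaster_pot: Round lidded pot, diameter 73, height 71 mm, a bystander; origin under its middle
- denture_trial: Small jaw model with teeth, 62 x 61 x 26 mm, a bystander; origin under its middle
- sep_oil: Small round jar with a black cap, diameter 39, height 76 mm, a bystander; origin under its middle

How it is judged:
By the outcome, as a careful person would: the job done as asked, in the order asked, and still so for the second after the job is handed in, with the robot touching nothing.
It also fails if it takes over 67 s, if anything falls off the work surface, if the arm or the gripper's body presses on something with over 40 N, if the wrist force passes 120 N, or if a joint passes its speed limit or range.

## Working session

There is one attempt and no reset: what is moved stays moved. The work goes in short steps, Python scripts to look and compute and a tool call to move; the robot and the scene stay as the last step left them, time stands still between calls to the robot, and variables do not carry over. Pictures are saved under pics/ and viewed, at most 10 in all, crops included, and the job is handed in when it is done.

Besides the shell and the picture viewer there is one more tool, called after "Call:" as name(argument=value, ...), one argument or row to a line, values as JSON. step_arm: Moves the arm, as the interface text tells. Its arguments: {"type":"object","properties":{"targets":{"type":"string"},"claw":{"type":"number"}},"required":["targets"]}

```bash
mkdir -p pics
cat > h.py <<'E'
import numpy as np, cv2, pickle
from station import sense, cams, r
def cap(n,fn=None):
    s=sense(); c=cams.capture(n)
    f=c["frame"].shape[0]/2/np.tan(np.radians(c["vertical_fov"])/2)
    if "eye" in c: R=np.array(c["rotation"]);e=np.array(c["eye"])
    else:
        T=np.array(c["tool_from_camera"]);A=np.array(s["ee_rot"])
        R=A@T[:3,:3]; e=A@T[:3,3]+np.array(s["tcp_pos"])
    d=dict(R=R,e=e,f=f,cx=c["cx"],cy=c["cy"])
    if fn: cv2.imwrite("pics/"+fn+".png",c["frame"]); pickle.dump(d,open("pics/"+fn+".pkl","wb"))
    return c["frame"],d
def ld(fn): return pickle.load(open("pics/"+fn+".pkl","rb"))
def ray(d,u,v): 
    w=d["R"]@np.array([(u-d["cx"])/d["f"],(v-d["cy"])/d["f"],1]); return w/np.linalg.norm(w)
def atz(d,u,v,z):
    w=ray(d,u,v); return d["e"]+w*(z-d["e"][2])/w[2]
def proj(d,p):
    q=d["R"].T@(np.array(p)-d["e"]); return d["cx"]+d["f"]*q[0]/q[2], d["cy"]+d["f"]*q[1]/q[2]
E
python3 - <<'E'
from h import *
print(sense())
for n in("scene","top"):
    f,d=cap(n,n+"0");print(n,d)
E
```

```text
{'time_s': 0.0, 'joints': array([-5.33075670e+01,  2.20902550e+01,  3.78874450e-01, -3.12729811e-02,
       -6.84114431e+01, -1.48174866e+01]), 'joint_velocities': array([ 0.02012333,  0.01107009, -0.07332499, -0.05807499,  0.16774117,
        0.07400697]), 'effort': array([-3.40986926e-04, -3.90665209e+01,  1.87402242e+01,  4.22004998e+00,
        1.09232770e-02, -1.92311063e-04]), 'tcp_pos': array([ 0.23266772, -0.57941249,  0.22145285]), 'ee_rot': array([[-9.28074244e-01, -3.72394193e-01, -8.73893193e-04],
       [-3.72395213e-01,  9.28072042e-01,  2.02213179e-03],
       [ 5.80057058e-05,  2.20212207e-03, -9.99997574e-01]]), 'wrist_force': array([-0.56791281, -0.54291341,  0.00751347]), 'moment': array([-0.01329755,  0.01781758,  0.02696902]), 'gripper_force': 0.0, 'gripper_width': 0.994688210179798}
scene {'R': array([[ 0.46085249, -0.44300367,  0.76900112],
       [-0.88746709, -0.23408573,  0.39699628],
       [ 0.00414138, -0.86541991, -0.50103017]]), 'e': array([-0.54781738, -0.62438412,  0.7708739 ]), 'f': np.float64(598.1420030054707), 'cx': 326.24660687593996, 'cy': 241.40751860306108}
top {'R': array([[-0.00112737, -0.99393353,  0.10997668],
       [-0.99996229,  0.00206753,  0.00843503],
       [-0.00861124, -0.10996302, -0.99389838]]), 'e': array([ 0.36307843, -0.05892275,  1.51292547]), 'f': np.float64(579.7942667613365), 'cx': 326.30291777305666, 'cy': 236.2329232561187}
```

View pics/top0.png

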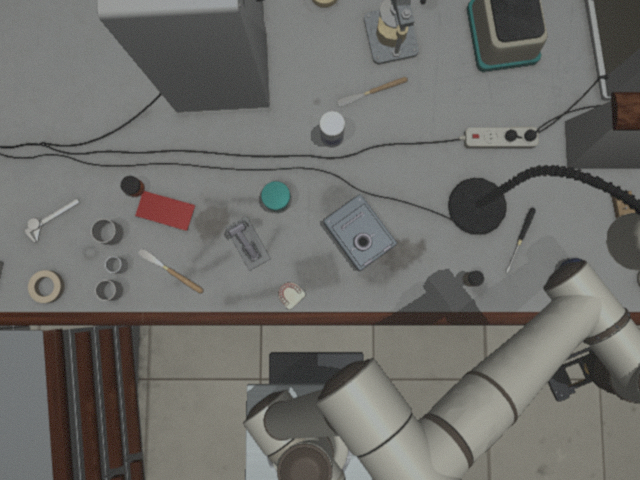

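View pics/scene0.png

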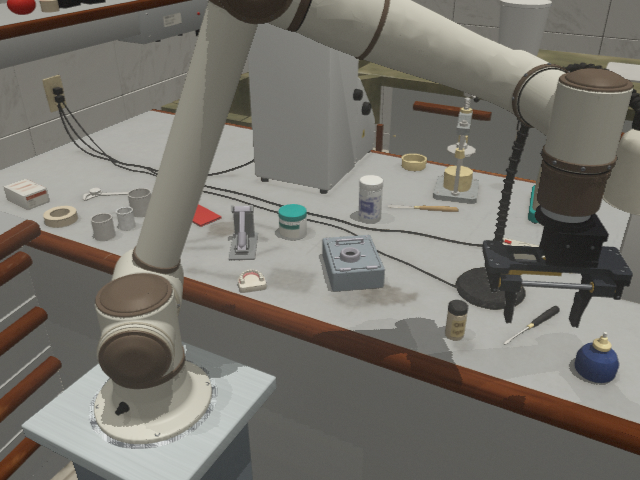

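The top view shows the rest at about (247,243), the box lock at (363,241), the green-lidded pot at (275,195), the denture at (291,294) and the oil jar near (473,278). I'll enlarge that area.

Run:
```python
from h import *
f=cv2.imread("pics/top0.png")[190:280,215:405]
cv2.imwrite("pics/c1.png",cv2.resize(f,None,fx=4.2,fy=4.2,interpolation=cv2.INTER_CUBIC))
d=ld("top0")
for u,v,z in((247,243,.03),(363,241,.07)): print(atz(d,u,v,z))
```

```text
[0.51007271 0.15774416 0.03      ]
[ 0.51055798 -0.13842101  0.07      ]
```

View pics/c1.png

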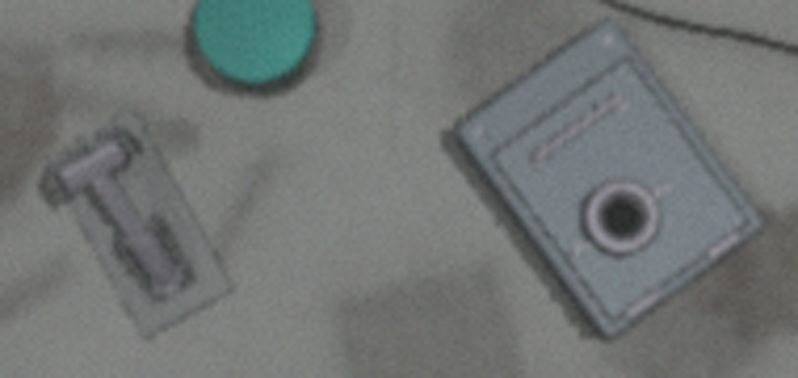

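The enlarged crop shows the key with its bar at (93,167) and tip at about (165,290), a heading of about 30°. The lock centre is at (622,217), with ribs at (578,250) and (668,188), so box x points at about -55°. I'll move over the rest.

Call:
step_arm(
  targets="-1 1.2 0 0;-2.2 2.4 0 0;-2.2 2.4 0 0;-2.2 2.4 0 0;-2.2 2.4 0 0;-2.2 2.4 0 0;-2.2 2.4 0 0;-2.2 2.4 0 0;-2.2 2.4 0 0;-2.2 2.4 0 0;-2.2 2.4 0 0;-2.2 2.4 0 0",
)

```text
time_s: 1.1
tcp_pos: [0.3638, -0.2284, 0.2224]
ee_rot: [[-0.928, -0.372, -0.0], [-0.372, 0.928, 0.0], [0.0, 0.0, -1.0]]
wrist_force: [1.1, -0.4, 0.1]
gripper_width: 1.001
gripper_force: 0.0
```

Call:
step_arm(
  targets="-2.2 2.4 0 0;-2.2 2.4 0 0;-2.2 2.4 0 0;-2.2 2.4 0 0;-2.2 2.4 0 0;-2.2 2.4 0 0;-2.2 2.4 0 0;-2.2 2.4 0 0;-2.2 2.4 0 0;-2.2 2.4 0 -4;-1 1.2 0 -4;0 0 0 0",
)

```text
time_s: 2.1
tcp_pos: [0.4832, 0.0926, 0.2219]
ee_rot: [[-0.865, -0.503, -0.0], [-0.503, 0.865, -0.0], [0.0, 0.0, -1.0]]
wrist_force: [-0.9, -0.2, 0.3]
gripper_width: 0.999
gripper_force: 0.0
```

Run:
```python
from h import *
s=sense();print(s["time_s"],s["tcp_pos"],s["ee_rot"],s["joints"])
f,d=cap("wrist","w1");print(d)
g,_=cap("scene","s1")
u,v=map(int,proj(ld("scene0"),s["tcp_pos"]+[0,0,.06]))
c=cv2.resize(g[max(0,v-110):v+110,max(0,u-70):u+90],(400,550))
o=np.zeros((550,800,3),np.uint8);o[:300,:400]=cv2.resize(f,(400,300));o[:c.shape[0],400:]=c
cv2.imwrite("pics/m1.png",o)
```

```text
2.1 [0.48317636 0.09256493 0.22188546] [[-8.64529895e-01 -5.02581210e-01 -4.34454202e-04]
 [-5.02581231e-01  8.64529989e-01 -6.64775077e-05]
 [ 4.09009033e-04  1.60876735e-04 -9.99999903e-01]] [ 2.97938559e+01  9.05469005e+00 -1.77312622e+01 -1.01504408e-02
 -6.32375428e+01 -8.96183621e+01]
{'R': array([[-5.03662947e-01,  8.37468447e-01,  2.12061870e-01],
       [ 8.63899983e-01,  4.88060929e-01,  1.24391918e-01],
       [ 6.75193288e-04,  2.45851846e-01, -9.69307182e-01]]), 'e': array([0.42532344, 0.05977119, 0.38384227]), 'f': np.float64(425.4060485062678), 'cx': 319.6035832863263, 'cy': 247.24271041651596}
```

View pics/m1.png

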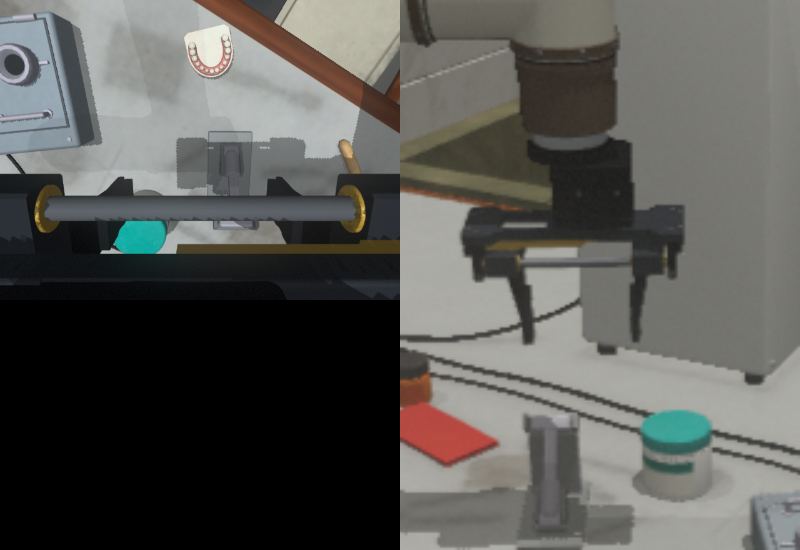

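The wrist view (left) shows the rest at about (231,165) in the half-size frame, with the key in the trough; the upper part is hidden by the gripper rail. The scene crop shows fingers that taper outwards going up. I'll crop the rest in both pictures.

Run:
```python
from h import *
d=ld("top0")
C=atz(d,248.0,243.2,.006); L=atz(d,362.7,241.3,.07);print("rest",C,"lock",L)
yaw=np.radians(30);
P=lambda x,z:C+[x*np.cos(yaw),x*np.sin(yaw),z-.006]
a=cv2.imread("pics/s1.png");b=cv2.imread("pics/w1.png")
u,v=map(int,proj(ld("s1"),P(0,.05)));print(u,v)
o=np.zeros((560,800,3),np.uint8)
o[:,:396]=cv2.resize(a[v-35:v+35,u-25:u+25],(396,560),interpolation=cv2.INTER_CUBIC)
o[:,400:]=cv2.resize(b[200:380,310:440],(400,560),interpolation=cv2.INTER_CUBIC)
cv2.imwrite("pics/m2.png",o);print(u-25,v-35)
```

```text
rest [0.51192107 0.15862563 0.006     ] lock [ 0.50980555 -0.13766524  0.07      ]
241 229
216 194
```

View pics/m2.png

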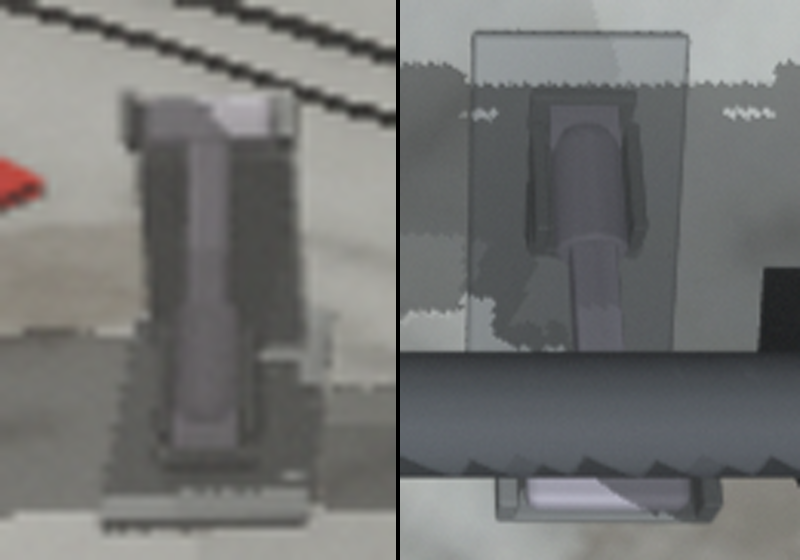

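Run:
```python
from h import *
from scipy.optimize import least_squares
t,s,w=ld("top0"),ld("s1"),ld("w1")
def K(p,x,y,z):  # key coords: n=upper side
    c,sn=np.cos(p[3]),np.sin(p[3]);q=np.sqrt(.5)
    a=(z-x)*q; h=(z+x)*q
    return np.array(p[:3])+[a*c-y*sn,a*sn+y*c,h]
m=.001
obs=[(w,2.5,0,0,370.1,233.8,1),(w,10,0,46,372.4,280.4,1),(w,2.5,10,0,None,None,0),
 (s,0,0,106,242.5,208.7,1.),(t,0,0,106,236.8,229.4,1.)]
def F(p):
    e=[]
    for d,x,y,z,u,v,k in obs:
        if k: 
            P=proj(d,K(p,x*m,y*m,z*m)); e+=[(P[0]-u)/d["f"]*500*k,(P[1]-v)/d["f"]*500*k]
    return np.array(e+[(p[3]-np.radians(30))*60])
r_=least_squares(F,[.47,.13,.01,.52]);p=r_.x
print(p,np.degrees(p[3]),r_.fun.round(2)); g=K(p,0,0,.066);print("grip",g,"bar",K(p,0,0,.106))
c=[atz(w,u,v,.006) for u,v in((333.7,210.6),(403.6,211.3))];print(c,np.linalg.norm(c[0]-c[1]),np.degrees(np.arctan2(*(c[0]-c[1])[:2]))); 
cm=(c[0]+c[1])/2; print("rest centre from wrist",cm+.065*np.array([np.cos(.5236),np.sin(.5236),0]))
```

```text
[0.47478707 0.13882359 0.0209296  0.51016418] 29.230254431081192 [-1.01  1.62  0.76 -1.92 -0.75 -1.16 -0.56 -1.01 -0.81]
grip [0.51551348 0.16161305 0.06759865] bar [0.54019616 0.17542484 0.09588292]
[array([0.47233574, 0.10210753, 0.006     ]), array([0.44129888, 0.15661573, 0.006     ])] 0.0627250366684271 150.34290641488644
rest centre from wrist [0.51310892 0.1618617  0.006     ]
```

Call:
step_arm(
  targets="-2 1.5 1 0;-2 1.5 2 0;-1.9 1.4 2 0;0 0 3 0;0 0 3 0;0 0 2.5 0;0 0 1.5 0;0 0 0.5 0;0 0 0 0",
  claw=5,
)

```text
time_s: 2.95
tcp_pos: [0.5108, 0.1559, 0.0665]
ee_rot: [[-0.868, -0.496, -0.003], [-0.496, 0.868, -0.002], [0.003, -0.0, -1.0]]
wrist_force: [-0.1, -1.5, 0.3]
gripper_width: 0.581
gripper_force: 0.0
```

Run:
```python
from h import *
s=sense();print(s["time_s"],s["tcp_pos"],s["wrist_force"],s["gripper_width"])
g,_=cap("scene","s2")
cv2.imwrite("pics/m3.png",cv2.resize(g[130:270,160:330],(790,650))[:600])
```

```text
2.95 [0.51076586 0.15590392 0.0664632 ] [-0.10468073 -1.46772524  0.27488381] 0.5808961762725993
```

View pics/m3.png

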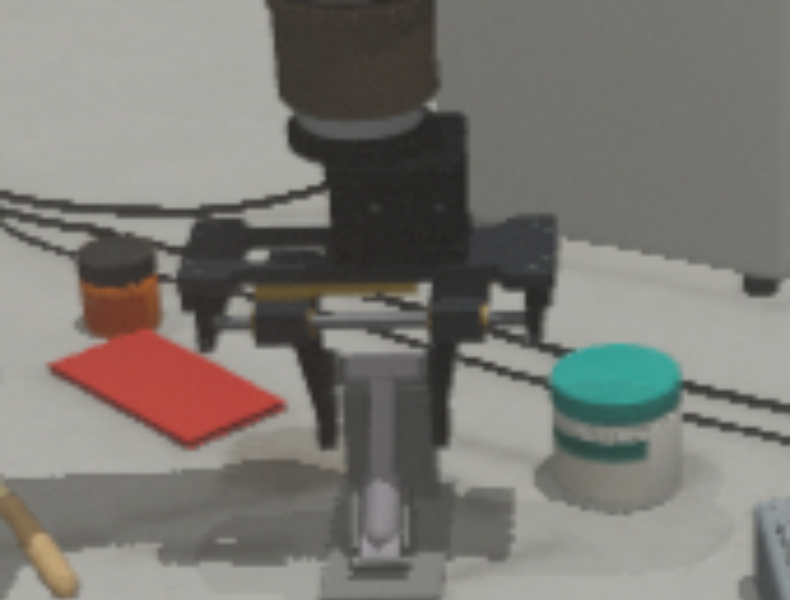

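The picture shows the fingers straddling the shank, with its axis at x≈383 and the fingers at 333 and 437, so it is well centred. The trough below is clear. I'll go down and close.

Call:
step_arm(
  targets="-0.2 0.15 0.5 0;0 0 0.8 0;0 0 0.6 0;0 0 0 0",
)

```text
time_s: 3.33
tcp_pos: [0.5119, 0.1594, 0.0475]
ee_rot: [[-0.867, -0.498, -0.002], [-0.498, 0.867, -0.001], [0.002, 0.0, -1.0]]
wrist_force: [-0.2, -0.2, -0.4]
gripper_width: 0.57
gripper_force: 0.0
```

Call:
step_arm(
  targets="0 0 0 0;0 0 0 0;0 0 0 0;0 0 0 0;0 0 0 0;0 0 0 0",
  claw=0.9,
)

```text
time_s: 3.83
tcp_pos: [0.5127, 0.1598, 0.0487]
ee_rot: [[-0.867, -0.498, 0.0], [-0.498, 0.867, 0.0], [-0.0, 0.0, -1.0]]
wrist_force: [0.2, 0.6, 0.4]
gripper_width: 0.204
gripper_force: 0.0
```

Call:
step_arm(
  targets="0 0 0 0;0 0 0 0;0 0 0 0;0 0 0 0",
)

```text
time_s: 4.17
tcp_pos: [0.5126, 0.1598, 0.0486]
ee_rot: [[-0.867, -0.498, 0.0], [-0.498, 0.867, 0.0], [-0.0, 0.0, -1.0]]
wrist_force: [-0.4, 0.4, 1.1]
gripper_width: 0.13
gripper_force: 30.0
```

Call:
step_arm(
  targets="0.22 0 -0.18 0;0.22 0 -0.18 0;0.24 0 -0.16 0;0.24 0 -0.16 0;0 0 0 0",
)

```text
time_s: 4.58
tcp_pos: [0.5034, 0.1544, 0.0553]
ee_rot: [[-0.867, -0.498, -0.002], [-0.498, 0.867, -0.001], [0.002, 0.0, -1.0]]
wrist_force: [-0.4, 0.4, -1.8]
gripper_width: 0.131
gripper_force: 30.0
```

Call:
step_arm(
  targets="0.25 0 -0.15 0;0.25 0 -0.15 0;0.22 0 -0.12 0;0.2 0 -0.1 0;0 0 0 0",
)

```text
time_s: 5.0
tcp_pos: [0.4962, 0.1503, 0.0607]
ee_rot: [[-0.867, -0.498, -0.0], [-0.498, 0.867, -0.0], [0.0, 0.0, -1.0]]
wrist_force: [0.1, -0.1, -0.7]
gripper_width: 0.133
gripper_force: 30.0
```

Run:
```python
from h import *
s=sense();print(s["time_s"],s["tcp_pos"],s["wrist_force"],s["moment"])
g,_=cap("scene","s3"); w,_=cap("wrist","w3")
o=np.zeros((560,800,3),np.uint8)
o[:,:396]=cv2.resize(g[160:259,205:275],(396,560),interpolation=cv2.INTER_CUBIC)
o[:,400:]=cv2.resize(w[200:410,280:430],(400,560),interpolation=cv2.INTER_CUBIC)
cv2.imwrite("pics/m4.png",o)
```

```text
5.0 [0.49621239 0.15029896 0.06072358] [ 0.12774436 -0.07371406 -0.73423133] [0.030679   0.01939424 0.00421314]
```

View pics/m4.png

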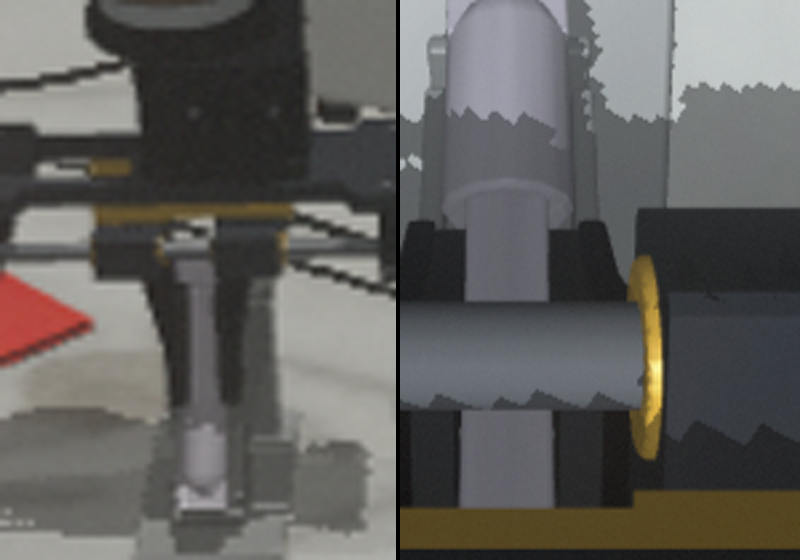

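```bash
cat >> h.py <<'E'
def keypt(tcp,A,th,x,z,g=.068,off=-.005,up=0):
    "key in grip: lean th (deg) from vertical toward -toolx; x=upper-side offset,z along key"
    c=np.array(tcp)+A@np.array([off,0,-.019-up])
    ax=-A[:,0]; k=np.sin(np.radians(th))*ax+np.cos(np.radians(th))*np.array([0,0,1]); n=-np.cos(np.radians(th))*ax+np.sin(np.radians(th))*np.array([0,0,1])
    return c+(z-g)*k+x*n
E
python3 - <<'E'
from h import *
s=sense();A=s["ee_rot"];t=s["tcp_pos"]
for th in(45,35,26,20):
    for n,(x,z) in dict(tip=(.0025,0),sh=(.01,.046),col=(.01,.015)).items():
        P=keypt(t,A,th,x,z)
        u,v=proj(ld("w3"),P);a,b=proj(ld("s3"),P)
        print(th,n,"wcrop",round(400+(u-280)*2.667),round((v-200)*2.667),"scrop",round((a-205)*5.657),round((b-160)*5.657),P.round(3))
E
```

```text
45 tip wcrop 500 -26 scrop 199 500 [0.458 0.128 0.033]
45 sh wcrop 499 200 scrop 198 391 [0.481 0.142 0.071]
45 col wcrop 500 20 scrop 197 461 [0.462 0.131 0.049]
35 tip wcrop 500 19 scrop 202 505 [0.465 0.133 0.025]
35 sh wcrop 499 204 scrop 199 397 [0.483 0.143 0.067]
35 col wcrop 500 50 scrop 200 469 [0.468 0.134 0.042]
26 tip wcrop 501 63 scrop 204 506 [0.473 0.137 0.02 ]
26 sh wcrop 499 211 scrop 200 401 [0.485 0.144 0.064]
26 col wcrop 500 81 scrop 202 473 [0.473 0.137 0.036]
20 tip wcrop 501 94 scrop 206 504 [0.479 0.14  0.017]
20 sh wcrop 499 218 scrop 200 402 [0.486 0.145 0.062]
20 col wcrop 500 104 scrop 203 473 [0.477 0.139 0.033]
```

The key kept its 45° lean: the predicted tip and collar pixels match 45°, so it slid over the slanted trough end instead of pivoting. The fingers are clear of the yoke and the grip holds. I'll lift it and use the vertical +y face of the fixed box to swing the key upright in the grip.

Call:
step_arm(
  targets="0 0 -1 0;0 0 -2 0;0 0 -3 0;0 0 -3 0;0 -1 -2 0;-0.3 -2.5 -1 0;-0.3 -3 0 0;-0.3 -3 0 0;-0.3 -3 0 0;-0.3 -3 0 0;-0.3 -3 0 0;-0.3 -3 0 0",
)

```text
time_s: 6.1
tcp_pos: [0.6226, -0.0267, 0.1813]
ee_rot: [[-0.867, -0.498, 0.0], [-0.498, 0.867, 0.0], [-0.0, -0.0, -1.0]]
wrist_force: [1.1, -0.1, -1.3]
gripper_width: 0.136
gripper_force: 30.0
```

Call:
step_arm(
  targets="-0.4 -2.2 0 -2.5;0 -0.5 0 -2.5;0 0 0 0;0 0 0 0",
)

```text
time_s: 6.43
tcp_pos: [0.6388, -0.0469, 0.1806]
ee_rot: [[-0.822, -0.57, -0.001], [-0.57, 0.822, 0.0], [0.0, 0.001, -1.0]]
wrist_force: [-0.1, 1.3, -2.8]
gripper_width: 0.137
gripper_force: 30.0
```

Run:
```python
from h import *
s=sense();A=s["ee_rot"];print(s["time_s"],s["tcp_pos"],A[:2,:2],s["wrist_force"],s["moment"],s["joints"])
g,d=cap("top","t4")
for th in (45,30): print([np.round(proj(d,keypt(s["tcp_pos"],A,th,0,z))) for z in(0,.106)])
cv2.imwrite("pics/m5.png",cv2.resize(g[180:285,290:440],(800,560),interpolation=cv2.INTER_CUBIC))
```

```text
6.4333 [ 0.63884618 -0.046949    0.18057131] [[-0.82153715 -0.57015466]
 [-0.57015485  0.82153723]] [-0.12483268  1.26062422 -2.76643114] [ 0.06198095 -0.00679806  0.01421843] [ 1.02345631e+01  2.52715390e+01 -6.45606990e-01 -1.84611949e-02
 -6.41159703e+01 -6.54654770e+01]
[array([336., 199.]), array([318., 166.])]
[array([333., 195.]), array([320., 168.])]
```

View pics/m5.png

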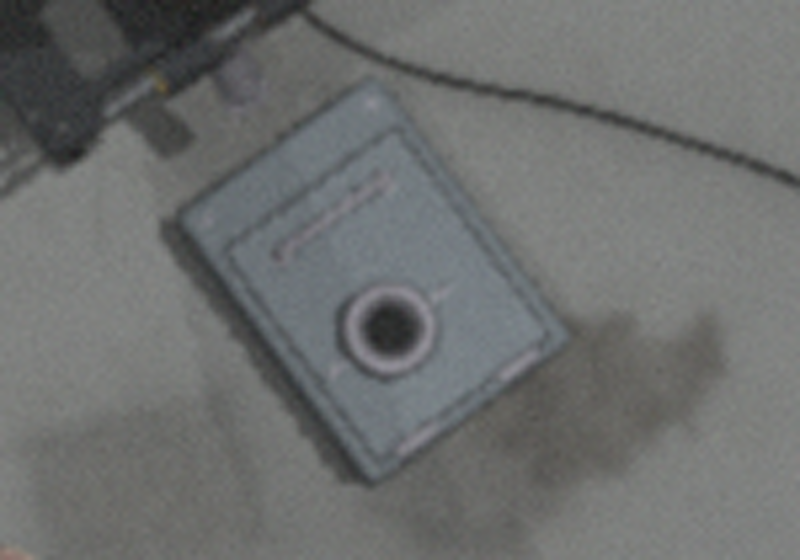

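The picture shows the key's low end at about (238,90) just off the box's +y face. Lid corners are at (180,213), (370,80), (568,335) and (372,483), the lock ring centre is at (388,329), and the ribs are at (335,372) and (444,291).

Run:
```python
from h import *
d=ld("t4")
w=lambda x,y,z:atz(d,290+(x+.5)/5.333-.5,180+(y+.5)/5.333-.5,z)[:2]
a,b,c,e=[w(x,y,.055) for x,y in((180,213),(370,80),(568,335),(372,483))]
print("sizes",np.linalg.norm(a-b),np.linalg.norm(b-c),"yaw x",[np.degrees(np.arctan2(*(q)[::-1])) for q in(b-a,c-e)],"yaw y",[np.degrees(np.arctan2(*(q)[::-1])) for q in(b-c,a-e)])
print("ctr",(a+b+c+e)/4,"face+y",(a+b)/2)
L=w(388,329,.07);r1,r2=w(335,372,.058),w(444,291,.058);print("lock",L,"ribs mid",(r1+r2)/2,np.degrees(np.arctan2(*(r2-r1)[::-1])))
s=sense();t=keypt(s["tcp_pos"],s["ee_rot"],45,0,0);n=np.array([np.cos(.611),np.sin(.611)]);print("tip",t,"dist to face",(t[:2]-(a+b)/2)@n)
```

```text
sizes 0.11110678763118582 0.15380461418216668 yaw x [np.float64(-54.86007465589157), np.float64(-53.15207194021343)] yaw y [np.float64(37.10393992916775), np.float64(35.10262234856633)]
ctr [ 0.53621952 -0.13031412] face+y [ 0.59903567 -0.08452057]
lock [ 0.50984473 -0.13678667] ribs mid [ 0.50990099 -0.13816695] -53.468909774374524
tip [ 0.60333328 -0.07103897  0.15165733] dist to face 0.011254284099012338
```

Call:
step_arm(
  targets="0 0 2 0;0 0 3.5 0;0 0 3.5 0;0 0 2 0;0 0 1 0;0.3 0 0.2 0;0 0 0 0",
)

```text
time_s: 7.07
tcp_pos: [0.6364, -0.0481, 0.0591]
ee_rot: [[-0.82, -0.572, -0.0], [-0.572, 0.82, -0.0], [0.0, -0.0, -1.0]]
wrist_force: [-0.3, -0.0, -0.8]
gripper_width: 0.138
gripper_force: 30.0
```

Call:
step_arm(
  targets="0.2 0 0 0;0.2 0 0 0;0.2 0 0 0;0.2 0 -0.1 0;0 0 0 0",
)

```text
time_s: 7.48
tcp_pos: [0.6333, -0.0516, 0.0619]
ee_rot: [[-0.82, -0.572, 0.009], [-0.572, 0.82, 0.002], [-0.009, -0.003, -1.0]]
wrist_force: [3.4, 4.5, -1.3]
gripper_width: 0.134
gripper_force: 30.0
```

Call:
step_arm(
  targets="0.2 0 -0.18 0;0.2 0 -0.18 0;0.2 0 -0.15 0;0 0 0 0;0 0 0 0",
)

```text
time_s: 7.9
tcp_pos: [0.6281, -0.0552, 0.0667]
ee_rot: [[-0.82, -0.572, 0.008], [-0.572, 0.82, 0.002], [-0.008, -0.003, -1.0]]
wrist_force: [4.0, 5.1, -0.9]
gripper_width: 0.136
gripper_force: 30.0
```

Call:
step_arm(
  targets="0.24 0 -0.16 0;0.24 0 -0.16 0;0.24 0 -0.15 0;0.24 0 -0.13 0;0 0 0 0;0 0 0 0",
)

```text
time_s: 8.4
tcp_pos: [0.62, -0.0608, 0.0725]
ee_rot: [[-0.82, -0.572, 0.008], [-0.572, 0.82, 0.002], [-0.007, -0.003, -1.0]]
wrist_force: [3.5, 3.7, 0.2]
gripper_width: 0.137
gripper_force: 30.0
```

Run:
```python
from h import *
s=sense();print(s["time_s"],s["tcp_pos"],s["wrist_force"],s["moment"])
g,_=cap("scene","s5"); w,d=cap("wrist","w5")
for th in(45,35,30,25,20,15):print(th,[[np.round(proj(ld(k),keypt(s["tcp_pos"],s["ee_rot"],th,x,z))) for k in("w5","s5")] for x,z in((.0025,0),(.01,.046),(0,.106))])
o=np.zeros((560,800,3),np.uint8)
u,v=map(int,proj(ld("s5"),s["tcp_pos"]));print(u,v)
o[:,:396]=cv2.resize(g[v-70:v+29,u-35:u+35],(396,560),interpolation=cv2.INTER_CUBIC)
o[:,400:]=cv2.resize(w[150:430,220:420],(400,560),interpolation=cv2.INTER_CUBIC)
cv2.imwrite("pics/m6.png",o)
```

```text
8.4 [ 0.62003778 -0.06083039  0.07250499] [3.51911296 3.68849936 0.17408074] [ 1.46471871 -1.12976937  0.02764037]
45 [[array([318., 189.]), array([343., 242.])], [array([317., 274.]), array([342., 223.])], [array([316., 455.]), array([339., 201.])]]
35 [[array([318., 206.]), array([343., 243.])], [array([317., 275.]), array([342., 224.])], [array([316., 452.]), array([339., 200.])]]
30 [[array([318., 215.]), array([342., 243.])], [array([317., 277.]), array([341., 224.])], [array([316., 448.]), array([339., 200.])]]
25 [[array([318., 224.]), array([342., 243.])], [array([317., 279.]), array([341., 225.])], [array([316., 443.]), array([340., 200.])]]
20 [[array([318., 234.]), array([341., 243.])], [array([317., 281.]), array([341., 225.])], [array([316., 437.]), array([340., 200.])]]
15 [[array([318., 244.]), array([341., 242.])], [array([318., 283.]), array([341., 225.])], [array([316., 430.]), array([340., 200.])]]
340 223
```

View pics/m6.png

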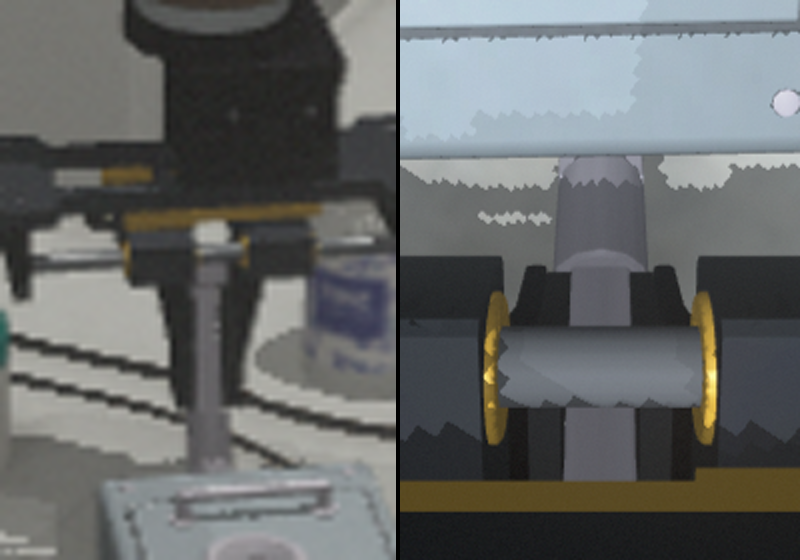

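The crop shows the collar taper just at the lid edge (598,160) and the shank between the fingers, which means a lean of about 29°. I'll keep swinging.

Call:
step_arm(
  targets="0.22 0 -0.12 0;0.22 0 -0.12 0;0.2 0 -0.1 0;0 0 0 0;0 0 0 0",
)

```text
time_s: 8.92
tcp_pos: [0.6152, -0.0642, 0.0757]
ee_rot: [[-0.82, -0.572, 0.009], [-0.572, 0.82, 0.002], [-0.008, -0.003, -1.0]]
wrist_force: [4.6, 5.2, -2.3]
gripper_width: 0.139
gripper_force: 30.0
```

Call:
step_arm(
  targets="0.2 0 -0.08 0;0.2 0 -0.08 0;0 0 0 0;0 0 0 0",
)

```text
time_s: 9.25
tcp_pos: [0.613, -0.0658, 0.077]
ee_rot: [[-0.82, -0.572, 0.011], [-0.572, 0.82, 0.003], [-0.011, -0.004, -1.0]]
wrist_force: [6.7, 6.8, -4.8]
gripper_width: 0.133
gripper_force: 32.7
```

Call:
step_arm(
  targets="0.2 0 -0.07 0;0 0 0 0;0 0 0 0",
)

```text
time_s: 9.5
tcp_pos: [0.6122, -0.0664, 0.0776]
ee_rot: [[-0.82, -0.572, 0.013], [-0.572, 0.82, 0.004], [-0.013, -0.004, -1.0]]
wrist_force: [8.0, 7.5, -5.9]
gripper_width: 0.134
gripper_force: 34.1
```

The bar now bears on the fingers at a lean of about 20°, so this is the most upright this grip allows. Next I'll back off, rise and go over the lock.

Call:
step_arm(
  targets="-0.5 0 0 0;-0.6 0 -1 0;0 0 -2 0;0 0 -3 0;0 0 -2 0;1 0 -0.3 0;2 0 0 0;2.5 0 0 0;2.5 0 0 0;2.2 0 0 0;1.2 0 0 0;0 0 0 0",
)

```text
time_s: 10.5
tcp_pos: [0.5192, -0.1293, 0.1589]
ee_rot: [[-0.822, -0.57, -0.003], [-0.57, 0.822, 0.0], [0.003, 0.002, -1.0]]
wrist_force: [0.8, -0.9, -1.4]
gripper_width: 0.137
gripper_force: 31.1
```

Run:
```python
from h import *
s=sense();print(s["time_s"],s["tcp_pos"],s["ee_rot"],s["wrist_force"],s["moment"])
w,d=cap("wrist","w7");cap("scene","s7")
A=s["ee_rot"];print("lock px",proj(d,[.5098,-.1376,.07]))
for th in(24,20,16):print(th,[np.round(proj(d,keypt(s["tcp_pos"],A,th,x,z))) for x,z in((.0025,0),(.01,.015),(.01,.046))])
cv2.imwrite("pics/m7.png",cv2.resize(w[130:330,220:430],(800,762))[:600])
```

```text
10.5 [ 0.51921503 -0.12930504  0.15891481] [[-8.21826550e-01 -5.69728740e-01 -3.20692817e-03]
 [-5.69732197e-01  8.21830385e-01  2.04649990e-04]
 [ 2.51895603e-03  1.99527703e-03 -9.99994837e-01]] [ 0.81725579 -0.92688639 -1.39343686] [ 0.10359879  0.03014571 -0.02752131]
lock px (np.float64(315.3777116624278), np.float64(231.99266564037654))
24 [array([318., 227.]), array([317., 233.]), array([317., 279.])]
20 [array([318., 235.]), array([317., 239.]), array([317., 281.])]
16 [array([318., 243.]), array([317., 245.]), array([317., 283.])]
```

View pics/m7.png

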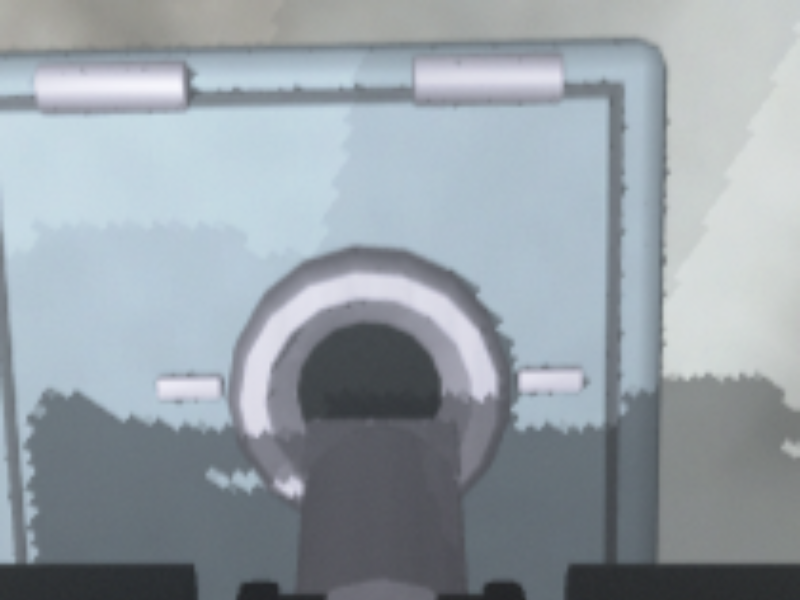

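The picture shows the lock rim centred at about (370,385) with ribs at (190,388) and (550,380). The bit's end edge runs from x=305 to 458 at y=420, so the key leans about 18° and is close to aligned. I'll compute the remaining offset.

Run:
```python
from h import *
s=sense();A=s["ee_rot"];d=ld("w7");print(s["tcp_pos"])
f=lambda x,y,z:atz(d,220+x/3.81,130+y/3.81,z)
L=f(370,385,.07);print("lock",L)
for z in(.110,.113,.116):
    t=f(381,420,z); t=t-A[:,0]*0.0024 # upper edge -> mid tip
    print(z,t,"tool-frame lock-tip cm",(A.T@(L-t)*100).round(2),"tip-tcp",(A.T@(t-s["tcp_pos"])*1000).round(1))
R=f(550,380,.058)-f(190,388,.058);print("rib heading",np.degrees(np.arctan2(R[1],R[0])))
```

```text
[ 0.52236606 -0.1282557   0.15935131]
lock [ 0.50872606 -0.13707133  0.07      ]
0.11 [ 0.50676177 -0.13647735  0.10999982] tool-frame lock-tip cm [-0.13 -0.16  4.  ] tip-tcp [17.5  2.2 49.4]
0.113 [ 0.50619108 -0.13688624  0.11299982] tool-frame lock-tip cm [-0.2  -0.16  4.3 ] tip-tcp [18.2  2.2 46.4]
0.116 [ 0.5056204  -0.13729514  0.11599982] tool-frame lock-tip cm [-0.27 -0.16  4.6 ] tip-tcp [18.9  2.2 43.4]
rib heading 126.07446951674528
```

Call:
step_arm(
  targets="0.2 -0.05 1 0;0 0 1.3 0;0 0 1 0;0 0 0.6 0;0 0 0.4 0;0 0 0 0;0 0 0 0",
)

```text
time_s: 11.18
tcp_pos: [0.5216, -0.1294, 0.1162]
ee_rot: [[-0.82, -0.572, -0.0], [-0.572, 0.82, -0.0], [0.0, -0.0, -1.0]]
wrist_force: [0.1, 0.3, -1.1]
gripper_width: 0.135
gripper_force: 31.1
```

Call:
step_arm(
  targets="0 0 0.2 0;0 0 0.2 0;0 0 0.2 0;0 0 0 0;0 0 0 0",
)

```text
time_s: 11.6
tcp_pos: [0.5213, -0.1295, 0.1104]
ee_rot: [[-0.82, -0.572, 0.0], [-0.572, 0.82, -0.0], [-0.0, -0.0, -1.0]]
wrist_force: [0.1, -0.8, -1.6]
gripper_width: 0.135
gripper_force: 31.2
```

Call:
step_arm(
  targets="0 0 0.2 0;0 0 0.2 0;0 0 0.2 0;0 0 0 0;0 0 0 0",
)

```text
time_s: 12.02
tcp_pos: [0.5212, -0.1295, 0.1042]
ee_rot: [[-0.82, -0.572, -0.0], [-0.572, 0.82, -0.0], [0.0, 0.0, -1.0]]
wrist_force: [-0.3, -0.3, -1.1]
gripper_width: 0.133
gripper_force: 31.2
```

Call:
step_arm(
  targets="0 0 0.15 0;0 0 0.15 0;0 0 0.15 0;0 0 0 0;0 0 0 0",
)

```text
time_s: 12.43
tcp_pos: [0.5209, -0.1298, 0.0997]
ee_rot: [[-0.82, -0.572, -0.001], [-0.572, 0.82, -0.0], [0.001, 0.0, -1.0]]
wrist_force: [-0.2, -1.9, -1.1]
gripper_width: 0.136
gripper_force: 30.9
```

Call:
step_arm(
  targets="0.05 0 0.15 0;0.05 0 0.15 0;0.05 0 0.15 0;0 0 0 0;0 0 0 0",
)

```text
time_s: 12.85
tcp_pos: [0.5202, -0.1305, 0.0959]
ee_rot: [[-0.82, -0.572, 0.001], [-0.572, 0.82, -0.0], [-0.0, -0.001, -1.0]]
wrist_force: [-1.8, -2.1, 5.4]
gripper_width: 0.134
gripper_force: 30.7
```

Call:
step_arm(
  targets="0.1 0 0 0;0.1 0 0 0;0.1 0 0.05 0;0 0 0.1 0;0 0 0 0;0 0 0 0",
)

```text
time_s: 13.35
tcp_pos: [0.5196, -0.1312, 0.0947]
ee_rot: [[-0.82, -0.572, 0.005], [-0.572, 0.82, 0.001], [-0.004, -0.002, -1.0]]
wrist_force: [1.4, 2.3, 5.4]
gripper_width: 0.133
gripper_force: 31.8
```

The tip is about 21 mm down in the bore and held, with light side forces. I'll let go, rise, and look numerically.

Call:
step_arm(
  targets="0 0 0 0;0 0 0 0;0 0 0 0;0 0 0 0;0 0 0 0;0 0 0 0",
  claw=7,
)

```text
time_s: 13.85
tcp_pos: [0.5172, -0.1321, 0.0935]
ee_rot: [[-0.821, -0.572, -0.001], [-0.572, 0.821, 0.0], [0.001, 0.001, -1.0]]
wrist_force: [0.3, -0.3, 0.2]
gripper_width: 0.504
gripper_force: 0.0
```

Run:
```python
from h import *
s=sense();print(s["time_s"],s["tcp_pos"],s["wrist_force"],s["gripper_width"])
w,d=cap("wrist","w8");g,e=cap("scene","s8")
# where would features be, for leans, tip at depth 21..34
L=np.array([.5087,-.1371,.07]);h=np.array([.82,.572,0])
for th,dep in((0,.034),(5,.034),(18,.022),(25,.02),(40,.015)):
    k=np.sin(np.radians(th))*h+np.array([0,0,np.cos(np.radians(th))]);n=-np.cos(np.radians(th))*h+np.array([0,0,np.sin(np.radians(th))])
    t=L-[0,0,dep]-.002*h
    print(th,[np.round(proj(q,t+z*k+x*n)) for q in(d,e) for x,z in((.01,.046),(0,.098),(0,.114))])
# ascii of the scene patch
p=cv2.cvtColor(g,cv2.COLOR_BGR2GRAY)[205:275:2,325:375]
print("\n".join("".join(" .:-=+*#%@"[min(9,int(v)//22)] for v in r) for r in p))
```

```text
13.85 [ 0.51716192 -0.13214053  0.09349278] [ 0.31811319 -0.27445129  0.15657995] 0.5038104245565521
0 [array([319., 249.]), array([319., 322.]), array([319., 347.]), array([350., 250.]), array([350., 228.]), array([350., 221.])]
5 [array([319., 258.]), array([319., 347.]), array([319., 378.]), array([350., 249.]), array([349., 226.]), array([349., 220.])]
18 [array([319., 292.]), array([319., 423.]), array([319., 473.]), array([349., 242.]), array([348., 219.]), array([347., 212.])]
25 [array([319., 307.]), array([319., 448.]), array([319., 502.]), array([349., 240.]), array([347., 217.]), array([347., 210.])]
40 [array([319., 334.]), array([319., 482.]), array([319., 537.]), array([348., 238.]), array([345., 216.]), array([345., 210.])]
::::::::::::::::::::::::-:::------------::::::::::
:----------=----=============+++++=--:::::::::::::
::----=-------+*######%%%%#%#####*=-::::::::::::--
:::::::-:-----=*##############*++========-::::::::
=--::::::::::::=*####%####**++=========---::::::::
=--::::::::::::--:::::::-:::---------:.::-::::::::
--:::::::::::::-=====================:.::::::
[... 733 characters left out ...]
========---=======================--=
-===-================----===-===================-=
--==--===============----=======++===============-
--===--========--===----====---=+=================
---===-========--=+*##*******##*++-==+==+*========
----==--==+====---====+++++++++===-=======+*+*=+*=
----===-===+***=----=============++***************
----=**++*********+============+******************
----=+**=+*************************########*######
=----+***+*****************#######################
=----=+**==****************###*######*++++#####***
=-----=+**==+++*##+#*****+====+**########*+=+++*+*
==----=+*******====+++++*********++++++++++=======
==-----=+++=++++============================-=====
```

The scene patch shows the key standing in the lock, leaning about 15°, with the bar at v≈218, u 339–360 and the shank at u≈349. I'll rise clear, turn 90° and straddle the bar across its thickness, which will also bring the key upright.

Call:
step_arm(
  targets="0 0 -1.5 0;0 0 -2.5 0;0 0 -3 0;0 0 -2 0;0 0 0 7;0 0 0 7;0 0 0 7;0 0 0 7;0 0 0 7;0 0 0 7;0 0 0 7;0 0 0 7",
  claw=8.7,
)

```text
time_s: 14.95
tcp_pos: [0.5174, -0.1321, 0.1838]
ee_rot: [[-0.931, 0.366, -0.0], [0.366, 0.931, 0.0], [0.0, 0.0, -1.0]]
wrist_force: [-0.9, 0.5, -0.5]
gripper_width: 0.995
gripper_force: 0.0
```

Call:
step_arm(
  targets="0 0 0 7;0 0 0 7;0 0 0 7;0 0 0 7;0 0 0 5;0 0 0 0;0 0 0 0",
)

```text
time_s: 15.53
tcp_pos: [0.5174, -0.132, 0.1838]
ee_rot: [[-0.588, 0.809, -0.0], [0.809, 0.588, 0.0], [0.0, -0.0, -1.0]]
wrist_force: [-0.9, -0.1, 0.3]
gripper_width: 0.993
gripper_force: 0.0
```

Run:
```python
from h import *
s=sense();A=s["ee_rot"];print(s["time_s"],s["tcp_pos"],A[:2,:2],s["joints"])
w,d=cap("wrist","w9");g,e=cap("top","t9");g2,e2=cap("scene","s9")
L=np.array([.5087,-.1371,.07]);print("lock tool mm",A.T@(L-s["tcp_pos"])*1000)
print("lock px top",proj(e,L),"scene",proj(e2,L))
p=cv2.cvtColor(g2,cv2.COLOR_BGR2GRAY)[205:260,325:375]
print("\n".join("".join(" .:-=+*#%@"[min(9,int(v)//22)] for v in r) for r in p))
h=np.array([.82,.572,0])
for th,dep in((5,.03),(10,.025),(15,.022),(20,.02)):
    k=np.sin(np.radians(th))*h+np.array([0,0,np.cos(np.radians(th))]);t=L-[0,0,dep]-.002*h
    print(th,[np.round(proj(q,t+z*k)) for q in(d,e,e2) for z in(.046,.098,.114)])
```

```text
15.5333 [ 0.5174224  -0.13204047  0.1837976 ] [[-0.58788997  0.80894087]
 [ 0.80894089  0.58788999]] [ 3.09579518e+00  1.50988277e+01 -1.56623990e+01 -1.86040579e-03
 -5.92507704e+01 -1.47087426e+02]
lock tool mm [  1.01933726 -10.01207155 113.79935001]
lock px top (np.float64(362.477342505326), np.float64(241.74041736126964)) scene (np.float64(348.9666278592632), np.float64(252.18094925146792))
#########################-::::::::::---======----=
####################%####-:::::::::::-----==----=+
##############%##########-::::::::::--------=---=+
#####%##########%%%%#%%##-::::::::::::----------=+
######################%##-::::::::::::::--------=+
###################%#####:::::::::::--::::::::--=+
#########################:::::::::::==----:::---=+
################*****++++::::::::::-=+===------==+
###############*=+==++++=::::::::::-=+++++=--====+
###############+=========::::::::::-+++++++==++==+
###############+=========::::::::::-+++=++++++++++
:-+############+===========--=+++===+++===++++++++
-::::--+#######+=========+====+++===+++======+++++
*----:::::-+###+=========+===========+
[... 2174 characters left out ...]
y([362., 240.]), array([362., 237.]), array([362., 235.]), array([349., 246.]), array([349., 225.]), array([349., 218.])]
10 [array([312., 250.]), array([329., 276.]), array([335., 287.]), array([362., 239.]), array([360., 234.]), array([360., 232.]), array([349., 243.]), array([349., 221.]), array([349., 214.])]
15 [array([319., 251.]), array([345., 277.]), array([356., 288.]), array([361., 238.]), array([358., 231.]), array([358., 228.]), array([348., 241.]), array([348., 219.]), array([348., 212.])]
20 [array([325., 252.]), array([361., 277.]), array([376., 287.]), array([360., 236.]), array([356., 228.]), array([355., 225.]), array([348., 240.]), array([347., 218.]), array([347., 211.])]
```

Call:
step_arm(
  targets="0.1 0 1 0;0 0 2 0;0 0 1.7 0;0 0 1 0;0 0 0.2 0;0 0 0 0",
)

```text
time_s: 16.18
tcp_pos: [0.5166, -0.1313, 0.124]
ee_rot: [[-0.586, 0.81, -0.002], [0.81, 0.586, -0.0], [0.001, -0.002, -1.0]]
wrist_force: [-0.6, -0.7, -0.3]
gripper_width: 0.999
gripper_force: 0.0
```

Call:
step_arm(
  targets="0 -0.2 0 0;0 -0.2 0 0;0 -0.2 0 0;0 -0.2 0 0;0 -0.2 0 0;0 0 0 0;0 0 0 0;0 0 0 0;0 0 0 0;0 0 0 0",
  claw=2.4,
)

```text
time_s: 17.02
tcp_pos: [0.509, -0.137, 0.1249]
ee_rot: [[-0.586, 0.81, 0.0], [0.81, 0.586, 0.0], [-0.0, 0.0, -1.0]]
wrist_force: [0.2, 1.1, -1.0]
gripper_width: 0.332
gripper_force: 0.1
```

Call:
step_arm(
  targets="0 0 0 0;0 0 0 0;0 0 0 0;0 0 0 0;0 0 0 0;0 0 0 0",
  claw=1.4,
)

```text
time_s: 17.52
tcp_pos: [0.5089, -0.1371, 0.1248]
ee_rot: [[-0.586, 0.81, -0.0], [0.81, 0.586, -0.0], [-0.0, -0.0, -1.0]]
wrist_force: [0.7, -0.1, 0.7]
gripper_width: 0.163
gripper_force: 0.1
```

Run:
```python
from h import *
s=sense();A=s["ee_rot"];print(s["time_s"],s["tcp_pos"],s["wrist_force"],s["gripper_width"])
g2,e2=cap("scene","s10");L=np.array([.5087,-.1371,.07])
for dep in(.022,.034,.044): print(dep,[np.round(proj(e2,L+[0,0,z-dep])) for z in(.046,.098,.114)])
p=cv2.cvtColor(g2,cv2.COLOR_BGR2GRAY)[212:258,330:370]
print("\n".join("".join(" .:-=+*#%@"[min(9,int(v)//22)] for v in r) for r in p))
```

```text
17.5167 [ 0.50886061 -0.13706192  0.12484214] [ 0.73576689 -0.13630483  0.70992816] 0.162748602009479
0.022 [array([349., 243.]), array([350., 223.]), array([350., 216.])]
0.034 [array([349., 248.]), array([350., 227.]), array([350., 221.])]
0.044 [array([349., 251.]), array([350., 231.]), array([350., 225.])]
##########+::::::::.::::::::::::::::::::
##########+:::::::::::::::::::::::::::::
##########+:::::::::::::::::::::::::::::
##########+:::::::::::::::::::::::::::::
##########+:::::::::::::::::::::::::::::
--+#######+:::::::::::::::::::::::::::::
:::::-+###+:::::::::::::::::::::::::::::
-----::-:=+:::::::::::::::::::::::::::::
####*---::::::::::::::::::::::::::::::--
#######*---:::::::::::::::::---===++++++
##########*+---=-::::::::::-==*#++++++++
###########*====-::::::::::-=+#####*++++
:=##########====-::::::::::-=+##########
--::=#######====-::::::::::-==*#########
#*---:--+###+===-::::::::::---:-=+######
####*---:-==+==--::::::::::-=--:::::-=+#
#######*---:-==-::::::::::-*##*==---::::
##########*---:--:::::::::=*#######*==--
#############*=-::::::::::=#############
#########
[... 397 characters left out ...]
**+
==--===--=--=+=-==-====+*******==+******
======-======*====-=-==+****=====*#*****
======--=+========-===========+*********
==================-====+*******+++******
==================-====+****************
==================-=-===****************
==================-=====+***************
========================+***************
================-========+*#************
-===============---=----==+##***********
-===============---------=+*#***********
-===============------=--=++#*+*********
--========-====---=-------=+#*+*********
--========--===----====--==+*+**********
=-========--================+=+#%###****
=--======-----===============++====*****
=--==+====-----======+=======+**********
```

The key now stands upright on the core: the bar spans v 222–228 against a prediction of 221–227. I'll let go clearly, then take the bar again.

Call:
step_arm(
  targets="0 0 0 0;0 0 0 0;0 0 0 0;0 0 0 0",
  claw=4,
)

```text
time_s: 17.9
tcp_pos: [0.5088, -0.1371, 0.1248]
ee_rot: [[-0.586, 0.81, -0.0], [0.81, 0.586, 0.0], [0.0, -0.0, -1.0]]
wrist_force: [-0.3, -0.5, 0.1]
gripper_width: 0.38
gripper_force: 0.0
```

Call:
step_arm(
  targets="0 0 0 0;0 0 0.2 0;0 0 0 0;0 0 0 0;0 0 0 0;0 0 0 0;0 0 0 0;0 0 0 0;0 0 0 0;0 0 0 0",
  claw=0.7,
)

```text
time_s: 18.73
tcp_pos: [0.5089, -0.137, 0.1229]
ee_rot: [[-0.586, 0.81, 0.0], [0.81, 0.586, 0.0], [-0.0, 0.0, -1.0]]
wrist_force: [0.3, -0.1, -0.1]
gripper_width: 0.132
gripper_force: 30.0
```

Call:
step_arm(
  targets="0 0 0.1 0;0 0 0 0;0 0 0 0",
)

```text
time_s: 18.98
tcp_pos: [0.5094, -0.1372, 0.1227]
ee_rot: [[-0.586, 0.81, 0.001], [0.81, 0.586, -0.0], [-0.001, 0.001, -1.0]]
wrist_force: [-0.2, 0.7, 5.4]
gripper_width: 0.135
gripper_force: 30.0
```

Call:
step_arm(
  targets="0 0 0.05 -4;0 0 0 -5;0 0 0 -5;0 0 0 -5;0 0 0 0;0 0 0 0",
)

```text
time_s: 19.48
tcp_pos: [0.5098, -0.1374, 0.1227]
ee_rot: [[-0.818, 0.575, 0.003], [0.575, 0.818, -0.001], [-0.003, 0.001, -1.0]]
wrist_force: [-0.4, 0.0, 6.7]
gripper_width: 0.13
gripper_force: 30.0
```

Call:
step_arm(
  targets="0 0 0 -4;0 0 0 -4;0 0 0 -4;0 0 0 0",
)

```text
time_s: 19.82
tcp_pos: [0.5099, -0.1375, 0.1226]
ee_rot: [[-0.921, 0.39, 0.003], [0.39, 0.921, -0.001], [-0.003, 0.0, -1.0]]
wrist_force: [-0.6, -0.3, 6.3]
gripper_width: 0.134
gripper_force: 30.0
```

Call:
step_arm(
  targets="0 0 0 -3;0 0 0 -3;0 0 0 -3;0 0 0 0",
)

```text
time_s: 20.15
tcp_pos: [0.5099, -0.1375, 0.1226]
ee_rot: [[-0.97, 0.242, 0.003], [0.242, 0.97, -0.001], [-0.003, -0.0, -1.0]]
wrist_force: [-0.1, 0.2, 5.7]
gripper_width: 0.131
gripper_force: 30.0
```

Call:
step_arm(
  targets="0 0 0 -3;0 0 0 -3;0 0 0 -3;0 0 0 0",
)

```text
time_s: 20.48
tcp_pos: [0.5098, -0.1375, 0.1225]
ee_rot: [[-0.996, 0.087, 0.002], [0.087, 0.996, -0.001], [-0.003, -0.001, -1.0]]
wrist_force: [0.2, -0.9, 5.7]
gripper_width: 0.133
gripper_force: 30.0
```

Call:
step_arm(
  targets="0 0 0 -3;0 0 0 -3;0 0 0 -3;0 0 0 0",
)

```text
time_s: 20.82
tcp_pos: [0.5096, -0.1376, 0.1223]
ee_rot: [[-0.998, -0.069, 0.002], [-0.069, 0.998, -0.001], [-0.002, -0.001, -1.0]]
wrist_force: [-0.2, 0.1, 4.8]
gripper_width: 0.133
gripper_force: 30.0
```

Call:
step_arm(
  targets="0 0 0 -3;0 0 0 -3;0 0 0 0",
)

```text
time_s: 21.07
tcp_pos: [0.5094, -0.1376, 0.1221]
ee_rot: [[-0.985, -0.172, 0.002], [-0.172, 0.985, -0.001], [-0.001, -0.001, -1.0]]
wrist_force: [-0.5, -1.3, 4.6]
gripper_width: 0.137
gripper_force: 30.1
```

Call:
step_arm(
  targets="0 0 0.07 -2;0 0 0 -2;0 0 0 -2;0 0 0 0",
)

```text
time_s: 21.4
tcp_pos: [0.5091, -0.1372, 0.1207]
ee_rot: [[-0.962, -0.272, 0.001], [-0.272, 0.962, -0.0], [-0.001, -0.0, -1.0]]
wrist_force: [0.5, -1.7, 2.3]
gripper_width: 0.131
gripper_force: 30.0
```

Call:
step_arm(
  targets="0 0 0 -3;0 0 0 -3;0 0 0 0",
)

```text
time_s: 21.65
tcp_pos: [0.5088, -0.137, 0.1204]
ee_rot: [[-0.928, -0.371, -0.0], [-0.371, 0.928, 0.0], [0.0, 0.0, -1.0]]
wrist_force: [1.4, -0.5, 1.5]
gripper_width: 0.134
gripper_force: 30.0
```

The force drops and z falls: the bit is entering the slot. I'll press lightly.

Call:
step_arm(
  targets="0 0 0.1 0;0 0 0.1 0;0 0 0 0;0 0 0 0",
)

```text
time_s: 21.98
tcp_pos: [0.5086, -0.137, 0.1183]
ee_rot: [[-0.928, -0.372, -0.001], [-0.372, 0.928, 0.0], [0.0, 0.0, -1.0]]
wrist_force: [0.8, -0.2, 0.4]
gripper_width: 0.136
gripper_force: 30.0
```

Call:
step_arm(
  targets="0 0 0.15 0;0 0 0.15 0;0 0 0 0;0 0 0 0",
)

```text
time_s: 22.32
tcp_pos: [0.5086, -0.137, 0.1153]
ee_rot: [[-0.928, -0.372, -0.001], [-0.372, 0.928, 0.0], [0.0, 0.0, -1.0]]
wrist_force: [1.2, -0.8, 0.0]
gripper_width: 0.131
gripper_force: 30.0
```

Call:
step_arm(
  targets="0 0 0.15 0;0 0 0.1 0;0 0 0 0;0 0 0 0",
)

```text
time_s: 22.65
tcp_pos: [0.5092, -0.1371, 0.1137]
ee_rot: [[-0.928, -0.373, 0.001], [-0.373, 0.928, -0.0], [-0.001, -0.001, -1.0]]
wrist_force: [-0.7, -0.3, 4.6]
gripper_width: 0.128
gripper_force: 30.0
```

Call:
step_arm(
  targets="0 0 0.1 0;0 0 0 0;0 0 0 0",
)

```text
time_s: 22.9
tcp_pos: [0.5097, -0.1373, 0.1136]
ee_rot: [[-0.928, -0.373, 0.002], [-0.373, 0.928, -0.001], [-0.002, -0.001, -1.0]]
wrist_force: [-0.5, 0.5, 8.4]
gripper_width: 0.13
gripper_force: 30.0
```

Call:
step_arm(
  targets="0 0 0.05 0;0 0 0 0;0 0 0 0",
)

```text
time_s: 23.15
tcp_pos: [0.51, -0.1373, 0.1136]
ee_rot: [[-0.928, -0.373, 0.003], [-0.373, 0.928, -0.001], [-0.002, -0.002, -1.0]]
wrist_force: [-0.9, 0.8, 10.9]
gripper_width: 0.131
gripper_force: 30.0
```

Call:
step_arm(
  targets="0 0 0 3;0 0 0 0;0 0 0 -3;0 0 0 -3;0 0 0 0;0 0 0 3;0 0 0 0;0 0 0 0",
)

```text
time_s: 23.82
tcp_pos: [0.5101, -0.1373, 0.1136]
ee_rot: [[-0.928, -0.373, 0.003], [-0.373, 0.928, -0.001], [-0.003, -0.002, -1.0]]
wrist_force: [-0.5, 0.5, 9.9]
gripper_width: 0.135
gripper_force: 30.0
```

Run:
```python
from h import *
s=sense();A=s["ee_rot"];print(s["time_s"],s["tcp_pos"],A,s["wrist_force"],s["moment"],s["joints"])
g2,e2=cap("scene","s11");L=np.array([.5087,-.1371,.07])
for dep in(.034,.042,.044): print(dep,[np.round(proj(e2,L+[0,0,z-dep]),1) for z in(.098,.114)],[np.round(proj(e2,L+[0,.020,z-dep]),1) for z in(.098,.114)])
p=cv2.cvtColor(g2,cv2.COLOR_BGR2GRAY)[212:244,325:375]
print("\n".join("".join(" .:-=+*#%@"[min(9,int(v)//22)] for v in r) for r in p))
```

```text
23.8167 [ 0.51010251 -0.13733039  0.11358112] [[-9.27653911e-01 -3.73427565e-01  3.17420295e-03]
 [-3.73432045e-01  9.27657063e-01 -9.38483356e-04]
 [-2.59411623e-03 -2.05593686e-03 -9.99994522e-01]] [-0.45522258  0.45837923  9.88720445] [0.08416169 0.3256601  0.00761441] [  2.57747615  18.87052976 -21.86786179   0.08190997 -49.0823707
 -70.70366661]
0.034 [array([349.6, 227.4]), array([349.8, 221.1])] [array([341.5, 225.4]), array([341.7, 219.1])]
0.042 [array([349.6, 230.6]), array([349.7, 224.3])] [array([341.5, 228.6]), array([341.6, 222.3])]
0.044 [array([349.5, 231.4]), array([349.7, 225.1])] [array([341.5, 229.3]), array([341.6, 223. ])]
#######+====---::::::=##%####=-:::::::::::::----=+
###############=:::::-+*###++=-:::::::::::::-====+
################..:::::=##++=:::::::-+++======+==+
################:...:::+#+++=::::.::-++==+++++++++
:-+#############=::::::=#+++=:::.:::=++===++++++++
-:::::-+########=::::::=#+++=::...:-+++======+++++
*----:::::-+####+:.::::=##++=::::::-=++==+=====+++
####*-----::::=#*::::::+####=::::::===++++++++++++
#########*---::::-.::::+#+**+::::::===+
[... 484 characters left out ...]
#####*::::-==--::::+#############*===
##################*::::-===-::::+#################
##################*::::-==--::::+#################
###################::::-===-::::+#################
####%##############::::-=-=-:::-+#################
###################::::-===-::::=*#########**#####
###############**#*:::--===-:::-+*************####
#*##**##*#**#******+=++====----=+*************####
*********************++=====+*#%%%%%%#********####
==+*********+++++**==========+++++++==+*++*++**###
========**+=====================++++==+*****++*###
=======-=-==-====++++++=====+*******==+******+**##
==-=-======--=*********=====+****=====*#*****++*##
==--=======-==+***==*=-============+*********++**#
```

Call:
step_arm(
  targets="0 0 0.05 2;0 0 0 3;0 0 0 3;0 0 0 0;0 0 0 0",
)

```text
time_s: 24.28
tcp_pos: [0.5104, -0.1374, 0.1135]
ee_rot: [[-0.971, -0.241, 0.004], [-0.241, 0.971, -0.001], [-0.004, -0.002, -1.0]]
wrist_force: [-0.9, 1.1, 12.5]
gripper_width: 0.135
gripper_force: 30.0
```

Call:
step_arm(
  targets="0 0 -0.1 3;0 0 -0.05 4;0 0 0 5;0 0 0 5;0 0 0 5;0 0 0 5;0 0 0 5;0 0 0 0",
)

```text
time_s: 24.95
tcp_pos: [0.5097, -0.1371, 0.1137]
ee_rot: [[-0.95, 0.313, 0.002], [0.313, 0.95, -0.0], [-0.002, 0.0, -1.0]]
wrist_force: [-0.3, 0.1, 6.8]
gripper_width: 0.129
gripper_force: 30.0
```

```bash
python3 -c "
from h import *
s=sense();A=s['ee_rot'];print(s['time_s'],s['tcp_pos'],np.degrees(np.arctan2(A[1,1],A[0,1])),s['wrist_force'],s['moment'],s['gripper_width'])"
```

```text
24.95 [ 0.50965777 -0.13712318  0.11366367] 71.75634955243866 [-0.27214223  0.08210641  6.79809438] [0.00706202 0.10095655 0.08458173] 0.12895678582569595
```

Call:
step_arm(
  targets="0 0 0 5;0 0 0 5;0 0 0 5;0 0 0 5;0 0 0 4;0 0 0 3;0 0 0 0",
)

```text
time_s: 25.53
tcp_pos: [0.5098, -0.137, 0.1137]
ee_rot: [[-0.705, 0.709, 0.002], [0.709, 0.705, -0.0], [-0.002, 0.001, -1.0]]
wrist_force: [0.4, 1.2, 6.5]
gripper_width: 0.13
gripper_force: 30.0
```

```bash
python3 -c "
from h import *
s=sense();A=s['ee_rot'];print(s['time_s'],s['tcp_pos'],np.degrees(np.arctan2(A[1,1],A[0,1])),s['wrist_force'],s['moment'],s['gripper_width'])"
```

```text
25.5333 [ 0.50979001 -0.13698969  0.11366927] 44.82357078080345 [0.36797047 1.23234718 6.50891242] [0.1839943  0.02195766 0.1275039 ] 0.13012519679700027
```

Call:
step_arm(
  targets="0 0 0 2;0 0 0 2;0 0 0 0;0 0 0 0",
)

```text
time_s: 25.87
tcp_pos: [0.5098, -0.137, 0.1137]
ee_rot: [[-0.655, 0.756, 0.002], [0.756, 0.655, -0.0], [-0.002, 0.002, -1.0]]
wrist_force: [0.1, -0.0, 6.7]
gripper_width: 0.138
gripper_force: 30.0
```

```bash
cat > st.py <<'E'
from h import *
s=sense();A=s['ee_rot'];print(s['time_s'],s['tcp_pos'],np.degrees(np.arctan2(A[1,1],A[0,1])),s['wrist_force'],s['moment'],s['gripper_width'])
E
python3 st.py
```

```text
25.8667 [ 0.50981063 -0.13697305  0.11366969] 40.92342605826515 [ 0.10175846 -0.03044943  6.71526942] [ 0.20050589 -0.00805229  0.14541166] 0.13762542273734688
```

Call:
step_arm(
  targets="0 0 0 2;0 0 0 2;0 0 0 0;0 0 0 0",
)

```text
time_s: 26.2
tcp_pos: [0.5098, -0.1369, 0.1137]
ee_rot: [[-0.601, 0.799, 0.002], [0.799, 0.601, -0.0], [-0.002, 0.002, -1.0]]
wrist_force: [0.2, 0.5, 6.0]
gripper_width: 0.129
gripper_force: 30.0
```

```bash
python3 st.py
```

```text
26.2 [ 0.5098254  -0.13694553  0.11367054] 36.92325273146915 [0.18234104 0.5303641  6.03554886] [ 0.19500728 -0.04266113  0.06233141] 0.12890498644615256
```

Call:
step_arm(
  targets="0 0 0 2;0 0 0 1;0 0 0 0;0 0 0 0",
)

```text
time_s: 26.53
tcp_pos: [0.5099, -0.1369, 0.1137]
ee_rot: [[-0.558, 0.83, 0.003], [0.83, 0.558, -0.0], [-0.002, 0.002, -1.0]]
wrist_force: [0.6, 1.2, 6.3]
gripper_width: 0.133
gripper_force: 30.0
```

```bash
python3 st.py
```

```text
26.5333 [ 0.50987131 -0.13694118  0.11367272] 33.927787163268306 [0.55286353 1.19096186 6.30266989] [ 0.18623646 -0.07123908  0.10925445] 0.13288019821987887
```

Call:
step_arm(
  targets="0 0 0 2;0 0 0 2;0 0 0 0;0 0 0 0",
)

```text
time_s: 26.87
tcp_pos: [0.5099, -0.1369, 0.1137]
ee_rot: [[-0.499, 0.866, 0.003], [0.866, 0.499, -0.0], [-0.001, 0.002, -1.0]]
wrist_force: [-0.5, 1.1, 5.5]
gripper_width: 0.13
gripper_force: 30.0
```

```bash
python3 st.py
```

```text
26.8667 [ 0.50989731 -0.13693392  0.1136936 ] 29.946514450999203 [-0.47405036  1.14577737  5.53686444] [ 0.22446803 -0.01178004  0.15077258] 0.1302819549141423
```

Call:
step_arm(
  targets="0 0 0 2;0 0 0 1;0 0 0 0;0 0 0 0",
)

```text
time_s: 27.2
tcp_pos: [0.5099, -0.1369, 0.1137]
ee_rot: [[-0.454, 0.891, 0.002], [0.891, 0.454, -0.0], [-0.001, 0.002, -1.0]]
wrist_force: [0.1, 0.4, 6.6]
gripper_width: 0.132
gripper_force: 30.0
```

```bash
python3 st.py
```

```text
27.2 [ 0.5098982  -0.1369324   0.11366856] 26.992682435363772 [0.14299843 0.4218321  6.63883123] [ 0.23847317 -0.00414402  0.32914502] 0.13169972643244732
```

The moment rises to 0.33 N m, so the stop is reached. I'll ease the press, let go, and check the bar from clear above.

Call:
step_arm(
  targets="0 0 -0.15 0;0 0 0 0",
)

```text
time_s: 27.37
tcp_pos: [0.509, -0.1367, 0.1138]
ee_rot: [[-0.453, 0.892, 0.001], [0.892, 0.453, 0.001], [0.0, 0.001, -1.0]]
wrist_force: [1.7, 0.8, -1.0]
gripper_width: 0.129
gripper_force: 30.0
```

Call:
step_arm(
  targets="0 0 0 0;0 0 0 0;0 0 0 0;0 0 0 0;0 0 0 0",
  claw=5,
)

```text
time_s: 27.78
tcp_pos: [0.5085, -0.1372, 0.1139]
ee_rot: [[-0.452, 0.892, -0.001], [0.892, 0.452, 0.0], [0.0, -0.001, -1.0]]
wrist_force: [-0.3, 0.5, -0.0]
gripper_width: 0.424
gripper_force: 0.0
```

Call:
step_arm(
  targets="0 0 -1 0;0 0 -2 0;0 0 -3 0;0 0 -3 0;0 0 -1 0;3 0 0 0;3 0 0 0;3 0 0 0;0 0 0 0;0 0 0 0",
)

```text
time_s: 28.62
tcp_pos: [0.4678, -0.0559, 0.215]
ee_rot: [[-0.454, 0.891, 0.001], [0.891, 0.454, 0.0], [-0.0, 0.001, -1.0]]
wrist_force: [1.1, -0.9, 0.5]
gripper_width: 0.574
gripper_force: 0.0
```

```bash
python3 st.py
python3 - <<'E'
from h import *
s=sense();A=s["ee_rot"]
w,d=cap("wrist","w12");t,e=cap("top","t12");g,q=cap("scene","s12")
L=np.array([.5095,-.1371,.07])
for nm,dd in(("w",d),("t",e),("s",q)):
  for z in (.132,.142): print(nm,z,[np.round(proj(dd,L+[x,y,z-.07])) for x,y in((0,0),(.0118,-.0162),(-.0118,.0162))])
p=cv2.cvtColor(g,cv2.COLOR_BGR2GRAY)[212:260,322:376]
print("\n".join("".join(" .:-=+*#%@"[min(9,int(v)//22)] for v in r) for r in p))
E
```

```text
28.6167 [ 0.46775849 -0.05590974  0.21500728] 27.02085273844043 [ 1.09074626 -0.86633806  0.54938273] [-0.15040104 -0.02665844 -0.0298522 ] 0.5742469329016225
w 0.132 [array([319., 392.]), array([324., 418.]), array([314., 364.])]
w 0.142 [array([319., 401.]), array([324., 428.]), array([314., 373.])]
t 0.132 [array([364., 239.]), array([371., 234.]), array([357., 244.])]
t 0.142 [array([364., 238.]), array([371., 233.]), array([357., 243.])]
s 0.132 [array([350., 228.]), array([359., 227.]), array([341., 229.])]
s 0.142 [array([350., 224.]), array([359., 223.]), array([341., 225.])]
################################+++++===+====-----==+=
##############################++++++====+++++=--====++
#############################+++++++===+++++++==++==+*
=###########################+++++++++==+++==++++++++++
::::-=######################+++++++++==+++===+++++++++
----::::--+#################++++++++===+++======++++++
###*----::::--+##############++++++++===++==+=====++++
#######*-----::::=#############++++++===++++++++++++++
############*---:::--=###########++++===++++++++++++++
##############
[... 1430 characters left out ...]
***********======+******************++*#
+--=+**+****************=======********************+**
+--=+**+************+===========+**#***************+**
+---+**++**********+==========+**+*##**************++*
+---++*++**********+++========+**++*#***************+*
+---=+**+*********+*#*===++****+=++*#*+*************++
+---=+**=+********=+*#*=-===++====+**++**************+
-----+**==***=====-=+*#+=========*#**++**************+
-----=+**+**======--=+**#**+++**##*++=+#####**********
=----=+**=+***++==---==++*******++++=++====+**********
=----=+**++**%#%#*----===+++++++++===+****************
=-----+***+*=====+---================+****************
=-----=***=***#***==--==============++****************
```

The scene patch shows the bar at v 226–231, u 341–360. That is sunk 10 mm, upright, and roughly in line with the ribs. I'll measure the bar angle with the wrist camera.

Call:
step_arm(
  targets="-1 0 -1 0;-3 0 -1 0;-3 0 0 0;-3 0 0 0;-2.5 0 0 0;-1 0 0 0;0 0 0 0;0 0 0 0",
)

```text
time_s: 29.43
tcp_pos: [0.5289, -0.178, 0.2334]
ee_rot: [[-0.45, 0.893, -0.002], [0.893, 0.45, 0.0], [0.001, -0.001, -1.0]]
wrist_force: [0.2, 0.2, -0.2]
gripper_width: 0.568
gripper_force: 0.0
```

Run:
```python
from h import *
s=sense();A=s["ee_rot"]
w,d=cap("wrist","w13")
L=np.array([.5095,-.1371,0])
P=lambda p:np.round(proj(d,p))
x=np.array([np.cos(np.radians(-54)),np.sin(np.radians(-54)),0])
print(s["tcp_pos"],[P(L+[0,0,.14]+k*x*.02) for k in(-1,0,1)],"ribs",[P(L+[0,0,.058]+k*x*.03) for k in(-1,1)])
u,v=P(L+[0,0,.14]).astype(int)
p=cv2.cvtColor(w,cv2.COLOR_BGR2GRAY)[max(0,v-40):v+50:2,u-80:u+80:2]
print(u-80,v-40);print("\n".join("".join(" .:-=+*#%@"[min(9,int(q)//26)] for q in r) for r in p))
```

```text
[ 0.52889441 -0.1779907   0.2333697 ] [array([316., 144.]), array([321., 178.]), array([326., 211.])] ribs [array([314., 130.]), array([327., 207.])]
241 138
***+-====-==================================================================-==+
****-====-===========================--------================================-=+
****-==============================------====---=============================-=+
****-============================---=------=++==--===========================-=+
****===========================---==-======-==++=--==========================-=+
****+-====-===================---==========-====+==-=========================-=+
*****-====-===================--============--====+=-========================-=+
*****-====-==================--====-========---=====--=======================-=+
*****-======================--====-=-=======-----====-=======================-==
*****=======================-=====---=======:-----===--=========================
*****+-====-===============--====----=======:.:---====-=======================-=
******-====-===============--===---:-=======--:----
[... 2002 characters left out ...]
=+==+==+=++=+==+###################################=
++++++++++++**==*##############+###########*%%################################*#
+++++++++++==+**=########################################################**#####
+++++++++++=*%%*+#######################################################****####
+++++++++++=+#%*+########################################################***####
+++++++++++++#%#+*######################################################**#*####
+++++++++++++#%#*+#######################################################****###
++++++++++++=*%#*=###########################################################*##
++++++++++++=*%%*=########################################################*****#
```

Run:
```python
from h import *
d=ld("w13");g=cv2.cvtColor(cv2.imread("pics/w13.png"),cv2.COLOR_BGR2GRAY)
x0,y0,x1,y1=240,90,400,240
l=cv2.createLineSegmentDetector().detect(cv2.resize(g[y0:y1,x0:x1],None,fx=3,fy=3,interpolation=cv2.INTER_CUBIC))[0][:,0]/3+[x0,y0,x0,y0]
for a in l:
    if np.hypot(a[2]-a[0],a[3]-a[1])<14: continue
    h=[]
    for z in(.14,.124,.055):
        p,q=atz(d,*a[:2],z),atz(d,*a[2:],z);v=q-p
        h.append((round(np.degrees(np.arctan2(v[1],v[0]))%180,1),round(np.linalg.norm(v)*1000)))
    print(a.round(1),h)
```

```text
[254.6 174.3 244.9 124.4] [(np.float64(125.9), 29), (np.float64(125.9), 31), (np.float64(125.9), 38)]
[260.4 110.8 267.   96.7] [(np.float64(89.2), 9), (np.float64(89.2), 9), (np.float64(89.2), 11)]
[261.4 208.6 254.7 174.4] [(np.float64(126.0), 21), (np.float64(126.0), 22), (np.float64(126.0), 28)]
[344.9 239.7 399.5 231.2] [(np.float64(35.9), 34), (np.float64(35.9), 36), (np.float64(35.9), 45)]
[265.6 215.7 269.9 239.7] [(np.float64(125.1), 15), (np.float64(125.1), 16), (np.float64(125.1), 20)]
[398.8 234.  378.5 237. ] [(np.float64(35.5), 13), (np.float64(35.5), 13), (np.float64(35.5), 17)]
[275.4 239.6 270.8 214.6] [(np.float64(125.5), 16), (np.float64(125.5), 17), (np.float64(125.5), 21)]
[297.7 106.1 391.8  90.2] [(np.float64(35.9), 54), (np.float64(35.9), 57), (np.float64(35.9), 72)]
[260.9 112.5 296.9 106.3] [(np.float64(36.1), 21), (np.float64(36.1), 22), (np.float64(36.1), 28)]
[253.9 124.2 399.4  99.4] [(np.float64(36.0), 84), (np.float64(36.0), 90), (np.float64(36.0), 113)]
[399.4 102.7 256.9 126.8] [(np.float64(36.0), 83), (np.float64(36.0), 88), (np.float64(36.0), 110)]
[264.1 167.8 270.7 202.8] [(np.float64(125.9), 21), (np.float64(125.9), 22), (np.float64(125.9), 28)]
[267.8 202.3 261.6 169.8] [(np.float64(126.0), 20), (np.float64(126.0), 21), (np.float64(126.0), 26)]
```

Run:
```python
from h import *
d=ld("w13");g=cv2.cvtColor(cv2.imread("pics/w13.png"),cv2.COLOR_BGR2GRAY)
c=g[110:215,300:345].astype(float)
# per-row edges: left (dark->?) print a few smoothed rows
c=cv2.GaussianBlur(c,(3,5),0)
for r in range(0,105,7): print(110+r,c[r,4:40].astype(int))
x0,y0,x1,y1=295,100,350,225
e=cv2.createCLAHE(8,(2,2)).apply(cv2.GaussianBlur(cv2.resize(g[y0:y1,x0:x1],None,fx=4,fy=4,interpolation=cv2.INTER_CUBIC),(5,5),0))
for a in cv2.createLineSegmentDetector().detect(e)[0][:,0]/4+[x0,y0,x0,y0]:
    if np.hypot(a[2]-a[0],a[3]-a[1])<16: continue
    p,q=atz(d,*a[:2],.14),atz(d,*a[2:],.14);v=q-p;print(a.round(1),np.degrees(np.arctan2(v[1],v[0]))%180)
```

```text
110 [122 123 123 123 122 122 122 123 123 123 123 123 123 122 122 121 121 120
 119 119 117 116 115 114 112 108 103  99  97  95  92  89  87  86  85  84]
117 [ 89  88  89  92  94  95  96  97 100 102 105 107 109 110 112 114 116 118
 119 120 121 121 122 122 123 123 123 122 122 123 122 122 122 122 122 122]
124 [123 123 123 123 122 121 121 121 118 121 133 142 145 139 125 120 121 122
 122 122 121 121 122 122 122 122 122 122 122 122 122 122 122 121 121 121]
131 [122 122 122 122 122 122 121 121 121 119 120 132 143 146 140 126 121 122
 122 122 122 121 121 121 121 121 121 121 121 121 121 121 121 121 121 121]
138 [120 119 120 120 120 120 120 120 120 119 117 116 115 112 110 111 112 113
 113 111 111 112 114 115 117 118 118 119 120 120 120 120 120 120 120 120]
145 [ 99  96  92  91  93  97 103 109 109 107 105 103 103 104 104 105 106 106
 106 106 105 104 106 114 124 129 131 133 134 133 129 122 114 106 101 100]
152 [125 127 127 126 123 120 114 104  97 101 108 112 116 118 119 119 120 120
 121 121 119 116 112 104  97  96  97  97  98 100 104 109 114 119 122 124]
159 [112 106 103 102 101 100  94  82  76  8
[... 641 characters left out ...]
0 120 120 121 121 122 121 117 113 107 100  98 102 107 114 120 123 125]
194 [106 101  97  95  97 100 104 109 114 118 122 124 119 108 104 108 113 116
 118 120 120 121 121 122 122 120 117 113 107 104 110 113 108 103 104 112]
201 [110 110 110 110 110 110 110 109 109 109 109 109 108 104 100 103 109 113
 117 119 120 120 121 122 122 123 121 117 112 106 103 108 112 112 114 118]
208 [110 111 111 110 110 110 112 111 111 110 111 112 112 112 109 106 105 109
 113 115 116 117 117 118 120 121 120 120 127 149 174 188 191 191 190 190]
[295.1 106.6 334.1 100.1] 35.75439595345267
[349.7 111.5 295.  120.7] 35.93589202767896
[295.  116.9 349.7 107.6] 36.05252274674924
[315.7 168.2 319.4 198.2] 123.82705971573691
```

The bar edges measure about 124.5° against the ribs at 126°, so the key is about -1.59 rad from box y, at its stop. It is sunk 10 mm, upright and free of the robot. I'll hand in.

```bash
python3 -c "
from h import *
print(sense()['time_s'], r.finish_job())"
```

```text
the job is handed in; nothing more can be done
29.4833 None
```

The job was handed in at 29.5 s: the key stands upright in the lock with its bit engaged, turned clockwise to its stop with the bar about 1.5° off the line of the ribs, and the robot is clear of it.

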